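# Free the seized hatch bolt of the dust box

## Robot

A 6-joint arm with a two-finger parallel gripper is mounted at the origin on the work surface. World frame = base frame: x ahead of the robot, y to its left, z up, the work surface at z = 0. Lengths are in mm, angles in rad, forces in N, time in s.
With the tool pointing down it reaches from about 275 to 750 mm from the base axis. Payload 10.2 kg.
Tool frame: the origin (TCP) lies midway between the tips of the shut fingers; the grasp point (between the pads) lies 19 mm behind it; z points along the fingers, y is the line along which they close (so a half turn about z gives the same grasp; the last joint's range is limited). The gripper opens to 85 mm and grips with 20 to 120 N. Pads are 22 mm wide; open, the fingers measure 114 mm over their backs; the gripper's body (76 mm by 85 mm) begins 54 mm behind the grasp point. The pads swing forward as they close: fully open they stand 13 mm farther back than shut.
Start: joints at [1.111, 0.313, 1.498, -0, 1.331, -0.223], TCP at [123.174, 510.352, 231.294] pointing down, gripper open.
Joint ranges: [-2.94, 2.94], [-0.97, 2.17], [0.19, 2.56], [-1.23, 4.37], [0.02, 3.11], [-2.88, 2.88]. Speed limits (rad/s): [2.39, 2.39, 3.01, 3.14, 3.14, 3.14].

## Interface

Orientations are given as a rotation vector (axis times angle).
In Python, from bench import ctrl gives the robot as it stands.
- The arm moves only by the shell command python3 -m inch 'ROWS' [FORCE]. ROWS is a JSON object of lists of equal length, an entry for each row: "dp": the shift along the world's x, y, z normalised to -1 to 1, where 1 is 0.04 m, a list of three; "rotation": the turn, a rotation vector about the world's x, y, z normalised to -1 to 1, where 1 is 45 degrees, a list of three; "grip": the gripper's target within -1 to 1 (fully open at 1, half-way at 0, shut at -1). In form: {"dp": [[dx, dy, dz], ...], "rotation": [[ax, ay, az], ...], "grip": [grip, ...]}. A call has exactly 10 rows; each row shifts and turns the commanded pose from where the row before left it; what a row does not reach is not made up. A row lasts 1/12 s, in which the tool goes at most 41.7 mm and 7.16 degrees, less where a joint would pass 70% of its speed; a pose out of reach is approached as far as the arm can. A call with a number of a shift or a turn outside -1 to 1 is refused whole. A call with a gripper value outside its range is refused whole. The fingers move at their own pace and stop on an object; FORCE is the grip in N (left out, the last holds). Time passes only in rows, so rows that do not move let the fingers close, or fill a call up. It gives the time, the measured TCP pose, the force, the opening and the grip force at its end, in the units of the state.
- ctrl.read_state(): the state, without advancing time (a new reading comes with each control period).
- ctrl.grab_frame(name): name is "scene" or "side" or "wrist"; returns a dict with "frame" (420x560x3 uint8, red, green, blue), "camera_matrix" (3x3 intrinsics, pixels), "rvec" (rotation vector, rad) and "tvec" (3), from world to camera coordinates, as OpenCV has them. Camera axes: x right, y down, z forward; pixel columns grow to the right and rows downward; lengths in mm; the calibration is good to about 2 mm. A picture is of the moment at which its call begins. There is no depth.
- ctrl.sign_off(): hands the job in; it is judged then, once.
The state is a dict: "t": time; "joint_pos": joint angles; "joint_vel": joint speeds; "effort": joint torques, N m; "position": TCP position; "tool_rot": TCP orientation; "force": force on the tool from outside, world axes, zero at the start; "wrist_torque": the same for the moment, N m; "grip_width": opening from 0.0 (shut) to 1.0 (fully open); "grasp_force": force on a finger pad.
Only numpy, scipy, OpenCV 4.12 (cv2) and the standard library are available. Lean on these libraries where they do the work, as an engineer would, in place of code of your own. Each camera call takes 0.05 s, during which the arm holds its last target. There are 200 camera calls.

## Task

The cleaning hatch of the dust box with the round hose collar is locked by a rusted slide bolt that has seized. Take the bolt by its upright post, work it free with short back-and-forth strokes, and when it runs draw it fully out to the open end of its travel, then let go. Leave the bolt of the other box, the one with the square vent, shut as it is.

Things in the scene. Friction and masses are not known exactly. Their poses are not given: they have to be found in the camera images.
- dust_box: fixed green steel box, 180 (its x) x 260 (its y) x 76 mm high, with a round open steel hose collar (64 mm diameter, 34 mm high) on its deck, centred 48 mm to +x of the box's centre. The bolt lies on the deck along y, 50 mm to -x of the centre. Origin: centre of the underside; z up. It may stand left or right of the other box.
- dust_bolt (a joint): its seized 12 x 10 mm bolt bar; slides along the box's y: 0 shut, 0.070 m open (towards +y); starts at 0 to 4 mm. Drags at 10 N, first stops dead at 14 mm, and pulling harder is useless: push it back 12 mm or more (towards shut), then draw to a second stop at 28 mm, back 12 mm or more again, then it runs at 4 N to 70 mm. Stays where left.
- dust_post (a point): point on the axis of the upright round post (16 mm diameter, 52 mm tall) on that bar, to be gripped: 22 mm below the post's top, 30 mm above the bar, 119 mm above the table. Moves with the bolt; axes as the box's. Guide staples rise 3 mm above the bar: fingertips 10 mm above the bar clear all along its line. Collar top 110 mm above the table, its wall 66 mm from the bolt's line.
- filter_bolt (a joint): the look-alike bolt of the other box (same green box and same size, but with a flat square steel vent, 66 x 66 x 20 mm, in place of the collar): 0 = shut, 0.070 m = open. It starts at 0 to 4 mm and must be left there.
- filter_post (a point): the same point on the post of the other box's bolt, 119 mm above the table

How it is judged:
By the outcome, as a careful person would: the job done as asked, in the order asked, and still so for the second after the job is handed in, with the robot touching nothing.
It also fails if it takes over 48 s, if anything falls off the work surface, if the arm or the gripper's body presses on something with over 40 N, if the wrist force passes 120 N, or if a joint passes its speed limit or range.

## Working session

There is one attempt and no reset: what is moved stays moved. The work goes in short steps, Python scripts to look and compute and a shell command to move; the robot and the scene stay as the last step left them, time stands still between calls to the robot, and variables do not carry over. Pictures are saved under pics/ and viewed, at most 10 in all, crops included, and the job is handed in when it is done.

```bash
mkdir -p pics; cat > h.py <<'E'
import numpy as np, cv2
from bench import ctrl
def ray(f,u,v,z):
    K=np.array(f["camera_matrix"]);R=cv2.Rodrigues(np.array(f["rvec"],float))[0];t=np.array(f["tvec"],float).ravel()
    d=R.T@np.linalg.inv(K)@np.array([u,v,1.]);c=-R.T@t
    return c+d*(z-c[2])/d[2]
E
python3 - <<'E'
from h import *
import pickle
fs={n:ctrl.grab_frame(n) for n in("scene","side","wrist")}
pickle.dump(fs,open("f0.pkl","wb"))
for n in fs: cv2.imwrite(f"pics/{n}0.png",fs[n]["frame"][:,:,::-1])
s=ctrl.read_state();print(s["t"],s["tool_rot"],s["position"])
E
```

```text
0.15 [-3.71019863e-01 -3.11926074e+00  1.45773640e-03] [123.07693635 510.18217134 230.86167459]
```

View pics/scene0.png

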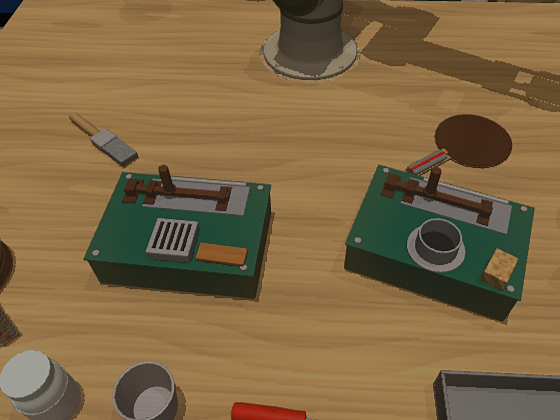

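View pics/side0.png

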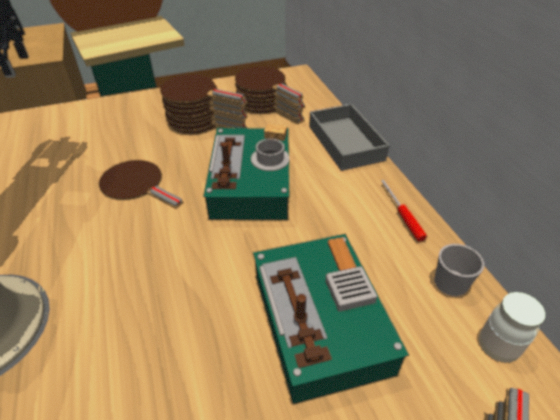

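Scene: the dust box (round collar at 438,240) is at right, with its post top near (435,169) and base near (431,193). The filter box with the vent is at left. Side: the dust box is the far one, post top near (229,142).

```bash
python3 - <<'E'
from h import *
import pickle
fs=pickle.load(open("f0.pkl","rb"))
a=fs["scene"]["frame"][150:320,335:545]; b=fs["side"]["frame"][120:225,195:305]
a=cv2.resize(a,None,fx=2,fy=2,interpolation=2);b=cv2.resize(b,None,fx=3.2,fy=3.2,interpolation=2)
c=np.zeros((max(len(a),len(b)),a.shape[1]+b.shape[1],3),np.uint8);c[:len(a),:a.shape[1]]=a;c[:len(b),a.shape[1]:]=b
cv2.imwrite("pics/crop0.png",c[:,:,::-1]);print(c.shape)
f=fs["scene"]
for n,z,uv in(("corners",76,[(383,167),(533,210),(512,297),(346,245)]),("posttop",141,[(435,169)])):
    for p in uv: print(n,ray(f,*p,z).round(1))
print(ray(fs["side"],229,141,141).round(1))
E
```

```text
(340, 772, 3)
corners [453.5 141.4  76. ]
corners [539.8 378.8  76. ]
corners [703.3 310.   76. ]
corners [623.3  74.2  76. ]
posttop [517.  210.5 141. ]
[531.2 213.  141. ]
```

View pics/crop0.png

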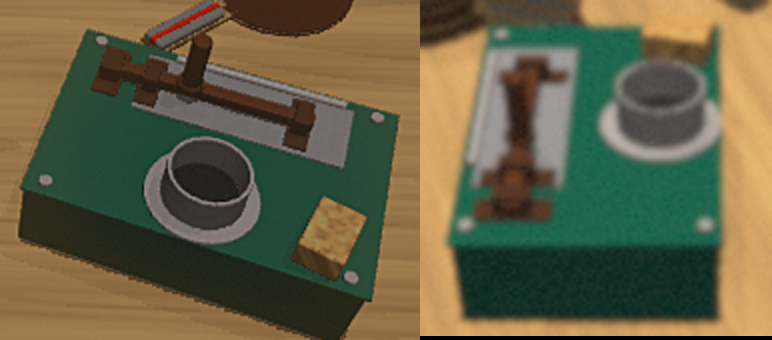

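```bash
python3 -m inch '{"dp":[[0.5,-0.375,0],[0.5,-0.375,0],[0.5,-0.375,0],[0.5,-0.375,0],[0.5,-0.375,0],[0.5,-0.375,0],[0.5,-0.375,0],[0.5,-0.375,0],[0.5,-0.375,0],[0.5,-0.375,0]],"rotation":[[0,0,-0.015],[0,0,-0.015],[0,0,-0.015],[0,0,-0.015],[0,0,-0.015],[0,0,-0.015],[0,0,-0.015],[0,0,-0.015],[0,0,-0.015],[0,0,-0.015]],"grip":[1,1,1,1,1,1,1,1,1,1]}' 60
python3 -m inch '{"dp":[[0.5,-0.375,0],[0.5,-0.375,0],[0.5,-0.375,0],[0.5,-0.375,0],[0.5,-0.375,0],[0.5,-0.375,0],[0.5,-0.375,0],[0.5,-0.375,0],[0,0,0],[0,0,0]],"rotation":[[0,0,0],[0,0,0],[0,0,0],[0,0,0],[0,0,0],[0,0,0],[0,0,0],[0,0,0],[0,0,0],[0,0,0]],"grip":[1,1,1,1,1,1,1,1,1,1]}'
python3 - <<'E'
from h import *
import pickle
f=ctrl.grab_frame("wrist");pickle.dump(f,open("f1.pkl","wb"));cv2.imwrite("pics/w1.png",f["frame"][:,:,::-1])
s=ctrl.read_state();R=cv2.Rodrigues(np.array(s["tool_rot"]))[0];print(R[:,1],s["position"])
E
```

```text
t: 0.98
position: [324.0, 359.4, 231.2]
tool_rot: [-0.555, -3.092, 0.0]
force: [-0.2, 0.1, -0.1]
grip_width: 0.998
grasp_force: 0.0
t: 1.82
position: [483.5, 239.8, 230.7]
tool_rot: [-0.557, -3.091, 0.001]
force: [-0.7, -0.6, 0.1]
grip_width: 1.001
grasp_force: 0.0
[ 3.47692957e-01  9.37608390e-01 -3.37222231e-04] [482.83317725 240.39978655 230.96130917]
```

View pics/w1.png

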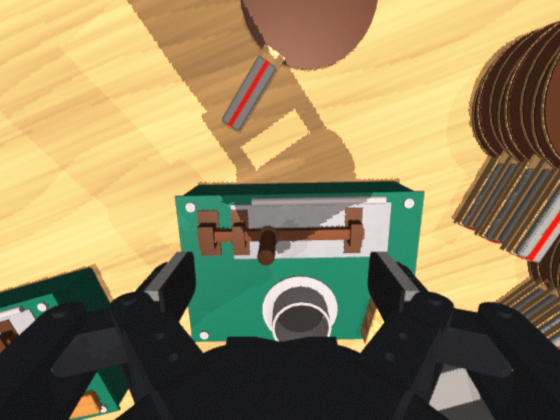

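Wrist view: post top at about (267,257), base at (264,236). Deck screws at (190,208) and (409,203), with the collar below, so this is the right box.

```bash
python3 - <<'E'
from h import *
import pickle
f=pickle.load(open("f1.pkl","rb"))
a=ray(f,190,208,76);b=ray(f,409,203,76);print(a,b,np.degrees(np.arctan2(b[0]-a[0],b[1]-a[1])))
a=ray(f,177,195,76);b=ray(f,424,191,76);print(a,b,np.degrees(np.arctan2(b[0]-a[0],b[1]-a[1])),np.hypot(*(b-a)[:2]))
print(ray(f,267,257,141),ray(f,264,236,89))
f0=pickle.load(open("f0.pkl","rb"))["scene"];print(ray(f0,436.5,169.5,141),ray(f0,430,194,89))
E
```

```text
[467.39813954 141.18830404  76.        ] [543.37611524 361.1371728   76.        ] 19.05668964985637
[449.70089457 134.4500686   76.        ] [536.1259891  378.96066732  76.        ] 19.466542954237887 259.335168942545
[521.32340597 211.7104868  141.        ] [520.12068739 206.08599716  89.        ]
[518.00145392 212.67024359 141.        ] [524.00984165 212.14071865  89.        ]
```

```bash
python3 -m inch '{"dp":[[0.475,-0.365,0],[0.475,-0.365,0],[0,0,-0.5],[0,0,-0.5],[0,0,-0.5],[0,0,-0.5],[0,0,-0.5],[0,0,-0.5],[0,0,-0.25],[0,0,0]],"rotation":[[0,0,0.01],[0,0,0],[0,0,0],[0,0,0],[0,0,0],[0,0,0],[0,0,0],[0,0,0],[0,0,0],[0,0,0]],"grip":[1,1,1,1,1,1,1,1,1,1]}' 60
python3 -m inch '{"dp":[[0,0,0],[0,0,0],[0,0,0],[0,0,0],[0,0,0],[0,0,0],[0,0,0],[0,0,0],[0,0,0],[0,0,0]],"rotation":[[0,0,0],[0,0,0],[0,0,0],[0,0,0],[0,0,0],[0,0,0],[0,0,0],[0,0,0],[0,0,0],[0,0,0]],"grip":[-1,-1,-1,-1,-1,-1,-1,-1,-1,-1]}' 60
python3 - <<'E'
from h import *
import pickle
f=ctrl.grab_frame("wrist");cv2.imwrite("pics/w2.png",f["frame"][:,:,::-1])
E
```

```text
t: 2.7
position: [519.6, 211.7, 99.5]
tool_rot: [-0.54, -3.091, 0.002]
force: [0.3, -0.1, 0.4]
grip_width: 0.999
grasp_force: 0.0
t: 3.53
position: [521.3, 211.0, 101.9]
tool_rot: [0.542, 3.094, -0.0]
force: [-2.8, -2.3, 6.1]
grip_width: 0.17
grasp_force: 58.4
```

View pics/w2.png

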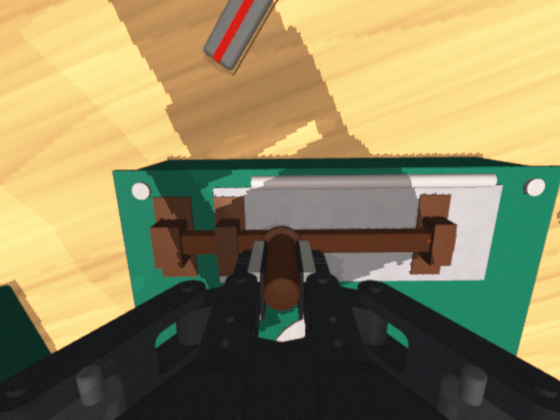

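Post is firmly held between the pads (post top at 282,290). Next I draw towards the first stop.

```bash
python3 -m inch '{"dp":[[0.0125,0.035,0],[0.0125,0.035,0],[0.0125,0.035,0],[0.0125,0.035,0],[0.0125,0.035,0],[0.0125,0.035,0],[0.0125,0.035,0],[0,0,0],[0,0,0],[0,0,0]],"rotation":[[0,0,0],[0,0,0],[0,0,0],[0,0,0],[0,0,0],[0,0,0],[0,0,0],[0,0,0],[0,0,0],[0,0,0]],"grip":[-1,-1,-1,-1,-1,-1,-1,-1,-1,-1]}' 80
```

```text
t: 4.42
position: [523.2, 216.5, 101.8]
tool_rot: [-0.541, -3.09, 0.015]
force: [-14.5, -30.5, 18.2]
grip_width: 0.167
grasp_force: 80.5
```

```bash
python3 -m inch '{"dp":[[0.0125,0.035,0],[0.0125,0.035,0],[0,0,0],[0,0,0],[0,0,0],[0,0,0],[0,0,0],[0,0,0],[0,0,0],[0,0,0]],"rotation":[[0,0,0],[0,0,0],[0,0,0],[0,0,0],[0,0,0],[0,0,0],[0,0,0],[0,0,0],[0,0,0],[0,0,0]],"grip":[-1,-1,-1,-1,-1,-1,-1,-1,-1,-1]}' 100
python3 - <<'E'
from h import *
f=ctrl.grab_frame("wrist");cv2.imwrite("pics/w3.png",f["frame"][:,:,::-1])
print(np.mean([ctrl.read_state()["position"] for _ in range(1)],0),ctrl.read_state()["wrist_torque"])
E
```

```text
t: 5.25
position: [523.4, 217.2, 101.8]
tool_rot: [-0.541, -3.088, 0.022]
force: [-21.2, -43.0, 22.2]
grip_width: 0.16
grasp_force: 97.5
[523.374142   217.27099944 101.80792553] [-6.15590581  3.00385918  0.15834002]
```

View pics/w3.png

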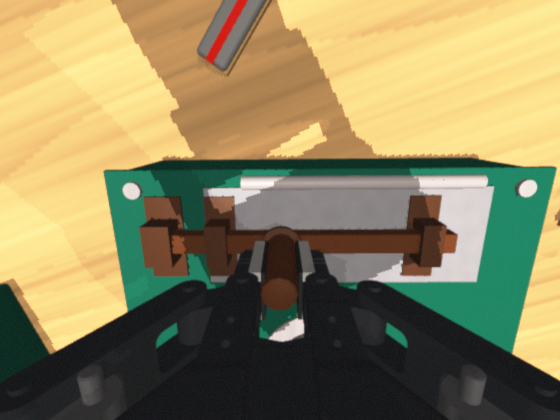

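Bar's right end has moved out about 6–7 mm past the staple (455→457 against the staple moving 455→445). It is now stopped dead at the first stop, so I push back.

```bash
python3 -m inch '{"dp":[[-0.0235,-0.066,0],[-0.0235,-0.066,0],[-0.0235,-0.066,0],[-0.0235,-0.066,0],[-0.0235,-0.066,0],[-0.0235,-0.066,0],[-0.0235,-0.066,0],[-0.0235,-0.066,0],[0,0,0],[0,0,0]],"rotation":[[0,0,0],[0,0,0],[0,0,0],[0,0,0],[0,0,0],[0,0,0],[0,0,0],[0,0,0],[0,0,0],[0,0,0]],"grip":[-1,-1,-1,-1,-1,-1,-1,-1,-1,-1]}' 100
```

```text
t: 6.13
position: [520.5, 208.7, 102.1]
tool_rot: [0.542, 3.087, 0.021]
force: [15.5, 39.2, -7.5]
grip_width: 0.158
grasp_force: 98.7
```

```bash
python3 -m inch '{"dp":[[-0.0125,-0.035,0],[-0.0125,-0.035,0],[0,0,0],[0,0,0],[0,0,0],[0,0,0],[0,0,0],[0,0,0],[0,0,0],[0,0,0]],"rotation":[[0,0,0],[0,0,0],[0,0,0],[0,0,0],[0,0,0],[0,0,0],[0,0,0],[0,0,0],[0,0,0],[0,0,0]],"grip":[-1,-1,-1,-1,-1,-1,-1,-1,-1,-1]}' 100
python3 - <<'E'
from h import *
f=ctrl.grab_frame("wrist");cv2.imwrite("pics/w4.png",f["frame"][:,:,::-1])
E
```

```text
t: 6.97
position: [520.5, 208.5, 102.2]
tool_rot: [0.541, 3.085, 0.029]
force: [22.6, 56.3, -15.0]
grip_width: 0.162
grasp_force: 99.4
```

View pics/w4.png

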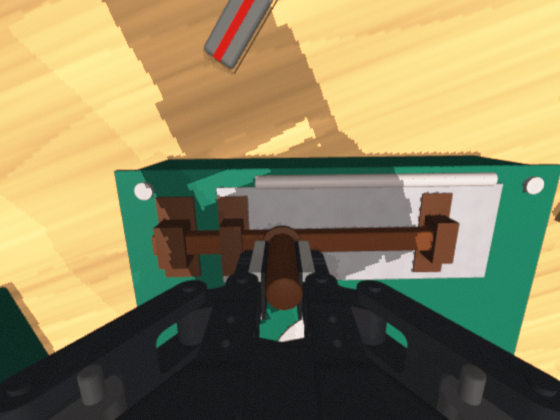

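Back stop reached: the screws are at (143,191) and (535,186), and the bar end is level with the right staple. Next I test by drawing again.

```bash
python3 -m inch '{"dp":[[0.025,0.0705,0],[0.025,0.0705,0],[0.025,0.0705,0],[0.025,0.0705,0],[0.025,0.0705,0],[0.025,0.0705,0],[0.025,0.0705,0],[0.025,0.0705,0],[0,0,0],[0,0,0]],"rotation":[[0,0,0],[0,0,0],[0,0,0],[0,0,0],[0,0,0],[0,0,0],[0,0,0],[0,0,0],[0,0,0],[0,0,0]],"grip":[-1,-1,-1,-1,-1,-1,-1,-1,-1,-1]}' 100
```

```text
t: 7.85
position: [525.2, 222.2, 101.9]
tool_rot: [0.542, 3.094, -0.0]
force: [-2.1, -0.9, 6.3]
grip_width: 0.164
grasp_force: 100.9
```

```bash
python3 -m inch '{"dp":[[0.0167,0.047,0],[0.0167,0.047,0],[0.0167,0.047,0],[0.0167,0.047,0],[0.0167,0.047,0],[0,0,0],[0,0,0],[0,0,0],[0,0,0],[0,0,0]],"rotation":[[0,0,0],[0,0,0],[0,0,0],[0,0,0],[0,0,0],[0,0,0],[0,0,0],[0,0,0],[0,0,0],[0,0,0]],"grip":[-1,-1,-1,-1,-1,-1,-1,-1,-1,-1]}' 100
python3 - <<'E'
from h import *
f=ctrl.grab_frame("wrist");cv2.imwrite("pics/w5.png",f["frame"][:,:,::-1])
E
```

```text
t: 8.68
position: [528.6, 231.8, 102.0]
tool_rot: [0.542, 3.094, 0.0]
force: [-3.5, -0.0, 6.8]
grip_width: 0.158
grasp_force: 100.9
```

View pics/w5.png

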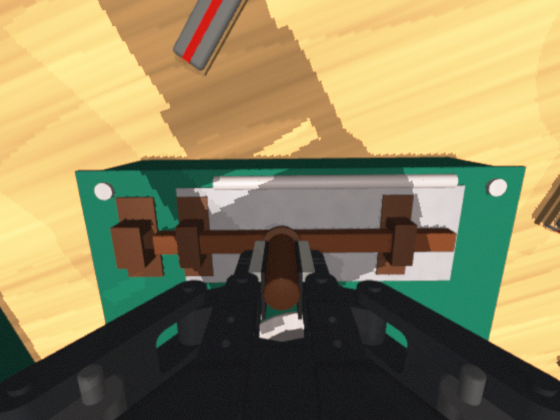

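Bolt is moving with the post: the bar end at (455,240) is about 24 mm past the right staple. I continue to the second stop.

```bash
python3 -m inch '{"dp":[[0.0167,0.047,0],[0.0167,0.047,0],[0.0167,0.047,0],[0.0167,0.047,0],[0,0,0],[0,0,0],[0,0,0],[0,0,0],[0,0,0],[0,0,0]],"rotation":[[0,0,0],[0,0,0],[0,0,0],[0,0,0],[0,0,0],[0,0,0],[0,0,0],[0,0,0],[0,0,0],[0,0,0]],"grip":[-1,-1,-1,-1,-1,-1,-1,-1,-1,-1]}' 100
```

```text
t: 9.57
position: [531.2, 239.3, 102.0]
tool_rot: [0.542, 3.094, 0.0]
force: [-2.9, -0.9, 6.2]
grip_width: 0.163
grasp_force: 100.9
```

```bash
python3 -m inch '{"dp":[[0.0167,0.047,0],[0.0167,0.047,0],[0.0167,0.047,0],[0.0167,0.047,0],[0,0,0],[0,0,0],[0,0,0],[0,0,0],[0,0,0],[0,0,0]],"rotation":[[0,0,0],[0,0,0],[0,0,0],[0,0,0],[0,0,0],[0,0,0],[0,0,0],[0,0,0],[0,0,0],[0,0,0]],"grip":[-1,-1,-1,-1,-1,-1,-1,-1,-1,-1]}' 100
python3 - <<'E'
from h import *
f=ctrl.grab_frame("wrist");cv2.imwrite("pics/w6.png",f["frame"][:,:,::-1])
E
```

```text
t: 10.4
position: [533.9, 246.9, 101.9]
tool_rot: [0.542, 3.094, 0.0]
force: [-3.1, -0.3, 6.8]
grip_width: 0.164
grasp_force: 100.9
```

View pics/w6.png

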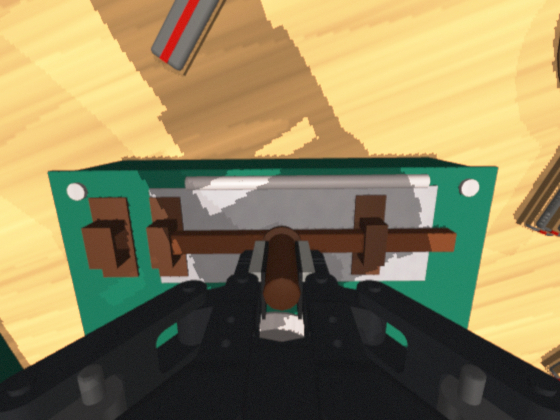

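Bar end is now about 68 px (40 mm) past the staple, so the bolt runs freely. I draw it to the open end.

```bash
python3 -m inch '{"dp":[[0.0235,0.066,0],[0.0235,0.066,0],[0.0235,0.066,0],[0.0235,0.066,0],[0.0235,0.066,0],[0.0235,0.066,0],[0.0235,0.066,0],[0.0235,0.066,0],[0.0235,0.066,0],[0,0,0]],"rotation":[[0,0,0],[0,0,0],[0,0,0],[0,0,0],[0,0,0],[0,0,0],[0,0,0],[0,0,0],[0,0,0],[0,0,0]],"grip":[-1,-1,-1,-1,-1,-1,-1,-1,-1,-1]}' 100
python3 -m inch '{"dp":[[0.0125,0.035,0],[0.0125,0.035,0],[0.0125,0.035,0],[0.0125,0.035,0],[0.0125,0.035,0],[0,0,0],[0,0,0],[0,0,0],[0,0,0],[0,0,0]],"rotation":[[0,0,0],[0,0,0],[0,0,0],[0,0,0],[0,0,0],[0,0,0],[0,0,0],[0,0,0],[0,0,0],[0,0,0]],"grip":[-1,-1,-1,-1,-1,-1,-1,-1,-1,-1]}' 100
```

```text
t: 11.28
position: [542.3, 270.9, 102.0]
tool_rot: [0.542, 3.094, 0.0]
force: [-3.5, 0.5, 7.9]
grip_width: 0.164
grasp_force: 100.9
t: 12.12
position: [543.9, 275.4, 101.9]
tool_rot: [-0.542, -3.092, 0.008]
force: [-10.1, -14.9, 11.9]
grip_width: 0.158
grasp_force: 101.9
```

```bash
python3 -m inch '{"dp":[[0,0,0],[0,0,0],[0,0,0],[0,0,0],[0,0,0],[0,0,0],[0,0,0],[0,0,0],[0,0,0],[0,0,0]],"rotation":[[0,0,0],[0,0,0],[0,0,0],[0,0,0],[0,0,0],[0,0,0],[0,0,0],[0,0,0],[0,0,0],[0,0,0]],"grip":[1,1,1,1,1,1,1,1,1,1]}' 100
python3 -m inch '{"dp":[[0,0,0.25],[0,0,0.5],[0,0,0.5],[0,0,0.5],[0,0,0.5],[0,0,0.5],[0,0,0.5],[0,0,0.25],[0,0,0],[0,0,0]],"rotation":[[0,0,0],[0,0,0],[0,0,0],[0,0,0],[0,0,0],[0,0,0],[0,0,0],[0,0,0],[0,0,0],[0,0,0]],"grip":[1,1,1,1,1,1,1,1,1,1]}'
python3 - <<'E'
from h import *
f=ctrl.grab_frame("wrist");g=ctrl.grab_frame("scene")
cv2.imwrite("pics/end.png",cv2.resize(np.hstack([f["frame"],g["frame"]]),(800,300),interpolation=3)[:,:,::-1])
E
```

```text
t: 12.95
position: [544.8, 277.6, 101.3]
tool_rot: [0.542, 3.094, 0.0]
force: [0.1, 0.2, 1.0]
grip_width: 1.0
grasp_force: 0.0
t: 13.78
position: [544.7, 277.6, 241.1]
tool_rot: [0.542, 3.094, 0.0]
force: [0.4, 0.6, 0.0]
grip_width: 1.0
grasp_force: 0.0
```

View pics/end.png

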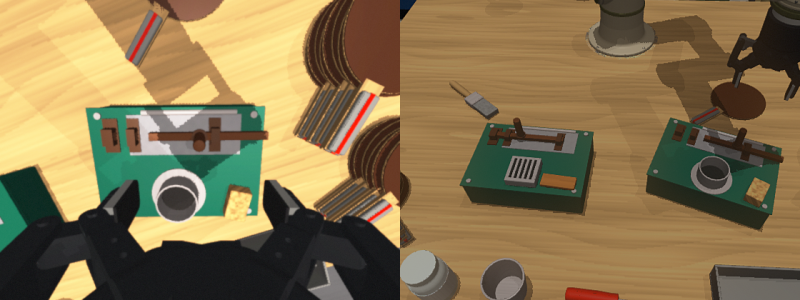

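The bolt is out to its open end: post at about (199,143), bar past the box edge. The filter bolt is unmoved and the gripper is clear.

```bash
python3 -c "
from bench import ctrl
print(ctrl.sign_off())"
```

```text
the job is handed in; nothing more can be done
None
```

I freed the seized bolt on the dust box with the round collar, drew it about 70 mm to its open end, released it and handed the job in. I left the other box's bolt alone, but only one full back stroke was needed: the first stop came about 9 mm above shut, not 14, and no second stop showed at 28 mm.

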